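# Rake the scattered bars into a closed row

## Task

One metal bar already lies along one of the tray's two fences. With the wooden rake in the gripper, comb the three scattered bars to that side until all four lie parallel, side by side and touching, and press the row firmly closed with the rake, feeling the push, as the fence is only clamped by friction and must not be shoved outwards. Never touch a bar with the gripper or arm, leave the spark plug at the other fence and the tape measure and bearing on the bench alone, and finally stand the rake upright on its teeth on the bench, off the tray.

Things in the scene. Friction and masses are not known exactly. Their poses are not given: they have to be found in the camera images.
- tray: Fixed tray on the bench: plywood base 206 (x) x 450 mm (y), 12 mm thick; origin at the centre of its underside, y towards its left fence. Along both long edges (x = +-93 to +-103 mm) a rail rises 16 mm above the floor. Across it stand two fences, inner faces at y = +170 and -170 mm; between them the floor is free.
- fence_left (a joint): The left (tray +y) fence of the tray: a wooden bar 24 mm thick and 28 mm high lying across the tray between the rails, with two thumb nuts on top. Joint value in m: 0 as set; grows as it is pushed outwards, away from the tray's middle. It is only clamped by friction: about 16 N slides it; a press of 6 to 10 N leaves it in place.
- fence_right (a joint): The right (tray -y) fence of the tray: a wooden bar 24 mm thick and 28 mm high lying across the tray between the rails, with two thumb nuts on top. Joint value in m: 0 as set; grows as it is pushed outwards, away from the tray's middle. It is only clamped by friction: about 16 N slides it; a press of 6 to 10 N leaves it in place.
- starter_bar_mid (a point): The bar that begins the row: same as the other three (square, 110 mm long, 18 x 18 mm, about 0.11 kg), but lying straight along one fence (tray y about +160 or -160 mm). This point is its centre; its x runs along its length, its y across it. The bars of a closed row follow at 18 mm centre to centre.
- bar_a_mid (a point): A loose square metal bar, 110 mm long, 18 x 18 mm, 0.08 to 0.15 kg, lying scattered on the tray's floor between the fences, up to 0.5 rad askew to the rails. This point is its centre; its x runs along its length.
- bar_b_mid (a point): A loose square metal bar, 110 mm long, 18 x 18 mm, 0.08 to 0.15 kg, lying scattered on the tray's floor between the fences, up to 0.5 rad askew to the rails. This point is its centre; its x runs along its length.
- bar_c_mid (a point): A loose square metal bar, 110 mm long, 18 x 18 mm, 0.08 to 0.15 kg, lying scattered on the tray's floor between the fences, up to 0.5 rad askew to the rails. This point is its centre; its x runs along its length.
- rake_grip (a point): The wooden rake, standing on its teeth on the bench. Point: mid grip board, 68 mm above the tooth tips; x along the rake, y its pushing direction (either way), z up. Head 150 (x) x 34 mm (y), 26 to 40 mm above the tips; board 90 (x) x 22 mm (y), 40 to 93 above them, gripped across y. Two rows of 9 mm teeth every 22 mm reach y = +-16 mm; an 18 mm bar cannot pass between. 0.16 kg.
- spark_plug: A spark plug, 70 mm long and 19 mm thick, lying on the tray along the other fence (the one without the bar). A bystander. Between it and the nearest scattered bar about 45 mm or more of floor is free, enough to set the rake down.
- tape_measure: A tape measure, 35 x 75 x 67 mm, on the bench. A bystander.
- bearing: A bearing, 52 mm across and 15 mm high, on the bench. A bystander.
Not all that is in view belongs to the job. What is shaped like the part that bears bar_c_mid but blue or yellow is not meant.

How it is judged:
By the outcome, as a careful person would: the job done as asked, in the order asked, and still so for the second after the job is handed in, with the robot touching nothing.
It also fails if it takes over 59 s, if anything falls off the work surface, if the arm or the gripper's body presses on something with over 40 N, if the wrist force passes 120 N, or if a joint passes its speed limit or range.

## Robot

A 6-joint arm with a two-finger parallel gripper is mounted at the origin on a cart in front of the work surface, level with it; the furniture and walls round the work are solid. World frame = base frame: x ahead of the robot, y to its left, z up, the work surface at z = 0. Lengths are in m, angles in rad, forces in N, time in s.
With the tool pointing down it reaches from about 0.325 to 0.775 m from the base axis. Payload 5.5 kg.
Tool frame: the origin (TCP) lies midway between the tips of the shut fingers; the grasp point (between the pads) lies 19 mm behind it; z points along the fingers, y is the line along which they close (so a half turn about z gives the same grasp; the last joint's range is limited). The gripper opens to 88 mm and grips with 3 to 60 N. Pads are 20 mm wide; open, the fingers measure 115 mm over their backs; the gripper's body (75 mm by 178 mm) begins 61 mm behind the grasp point.
Start: joints at [1.272, 0.091, 1.231, -0, 1.82, -0.057], TCP at [0.144, 0.583, 0.223] pointing down, gripper open.
Joint ranges: [-2.87, 2.87], [-0.86, 2.18], [0.17, 2.46], [-1.51, 4.65], [0.06, 2.69], [-2.65, 2.65]. Speed limits (rad/s): [2.57, 2.57, 3.01, 3.14, 3.14, 3.14].

## Interface

Orientations are given as a unit quaternion [w, x, y, z].
In Python, from bench import bot gives the robot as it stands.
- The arm moves only by the tool drive_tool, never from a script. Its argument "motion" is a list of rows, each a list of 7 numbers: the turn, a rotation vector about the tool's x, y, z in degrees, then the shift along the tool's x, y, z in mm, then the finger opening in mm, from 0 to 87.8. In form: [[wx, wy, wz, tx, ty, tz, gripper], ...]. A call has 1 to 5 rows; each row is the pose to reach, as a shift and turn from the pose commanded when the call began, along the tool's axes at that moment; what a row does not reach only later rows make up. A row lasts 1/8 s, in which the tool goes at most 62.5 mm and 10.7 degrees, less where a joint would pass 70% of its speed; a pose out of reach is approached as far as the arm can. A call with a gripper value outside its range is refused whole. The fingers move at their own pace and stop on an object; "newtons" is the grip in N (left out, the last holds). Time passes only in rows, so rows that repeat a pose let the fingers close. It gives the time, the measured TCP pose, the force, the opening and the grip force at its end, in the units of the state.
- bot.get_obs(): the state, without advancing time (a new reading comes with each control period).
- bot.get_image(name): name is "scene" or "top"; returns a dict with "img" (480x640x3 uint8, red, green, blue), "fov_y" (degrees; the focal length in pixels is half the picture's height over the tangent of half this angle, whatever the lens; pixels are square), "cx", "cy" (the principal point, pixels), "world_from_camera" (4x4, takes a point from camera to world coordinates). Camera axes: x right, y down, z forward; pixel columns grow to the right and rows downward; lengths in m; the calibration is good to about 2 mm. A picture is of the moment at which its call begins. There is no depth.
- bot.finish_job(): hands the job in; it is judged then, once.
The state is a dict: "time": time; "qpos": joint angles; "joint_velocities": joint speeds; "joint_efforts": joint torques, N m; "ee_pos": TCP position; "tool_rot": TCP orientation; "wrist_force": force on the tool from outside, world axes, zero at the start; "ft_torque": the same for the moment, N m; "finger_gap": finger opening in m; "grip_force": force on a finger pad.
Only numpy, scipy, OpenCV 4.12 (cv2) and the standard library are available. Lean on these libraries where they do the work, as an engineer would, in place of code of your own. Each camera call takes 0.05 s, during which the arm holds its last target. There are 200 camera calls.

## Working session

There is one attempt and no reset: what is moved stays moved. The work goes in short steps, Python scripts to look and compute and a tool call to move; the robot and the scene stay as the last step left them, time stands still between calls to the robot, and variables do not carry over. Pictures are saved under pics/ and viewed, at most 10 in all, crops included, and the job is handed in when it is done.

Besides the shell and the picture viewer there is one more tool, called after ">>>" in YAML: its name, and indented under it one key for each argument. drive_tool: Moves the arm, as the interface text tells. Its arguments: {"type":"object","properties":{"motion":{"type":"array"},"newtons":{"type":"number"}},"required":["motion"]}

```bash
ls; mkdir -p pics
python3 - <<'E'
from bench import bot
import cv2,numpy as np
print(bot.get_obs())
for n in ("scene","top"):
    d=bot.get_image(n); cv2.imwrite(f"pics/{n}0.png",d["img"][:,:,::-1]); print(n,d["fov_y"],d["cx"],d["cy"],np.round(d["world_from_camera"],4).tolist())
E
```

```text
pics
{'time': 0.0, 'qpos': array([ 1.27229286e+00,  9.18716447e-02,  1.23188619e+00, -1.46729097e-05,
        1.81978858e+00, -5.66868160e-02]), 'joint_velocities': array([ 0.00015434, -0.00110916, -0.0005686 , -0.00159839, -0.00117871,
       -0.00107687]), 'joint_efforts': array([ 1.17692856e-03, -4.46438634e+01, -4.06459916e+01,  6.96190540e-02,
        2.92270834e-02, -1.52083085e-04]), 'ee_pos': array([0.14359198, 0.58226033, 0.22149905]), 'tool_rot': array([-1.65578734e-04,  1.20615679e-01,  9.92698798e-01, -9.62772802e-04]), 'wrist_force': array([ 0.60061128, -0.04536955,  0.28717007]), 'ft_torque': array([-0.04198939,  0.03175288,  0.03804732]), 'grip_force': 0.0, 'finger_gap': 0.08777771129836552}
scene 54.77760170071719 313.47149327506713 241.46388985262882 [[-0.8774, -0.36, 0.3172, 0.1196], [-0.4797, 0.6716, -0.5647, 0.8556], [-0.0097, -0.6476, -0.7619, 1.0121], [0.0, 0.0, 0.0, 1.0]]
top 48.40468620412659 330.5349989410733 231.02395112439183 [[-0.0251, -0.9972, 0.0701, 0.4183], [-0.9995, 0.0264, 0.0173, 0.1722], [-0.0191, -0.0697, -0.9974, 1.2241], [0.0, 0.0, 0.0, 1.0]]
```

View pics/scene0.png

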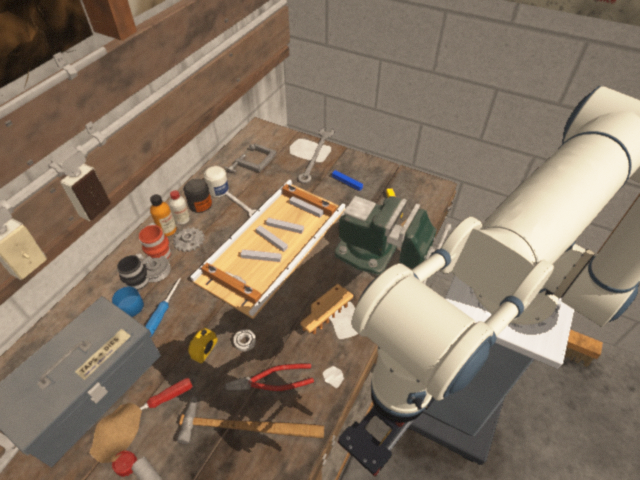

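View pics/top0.png

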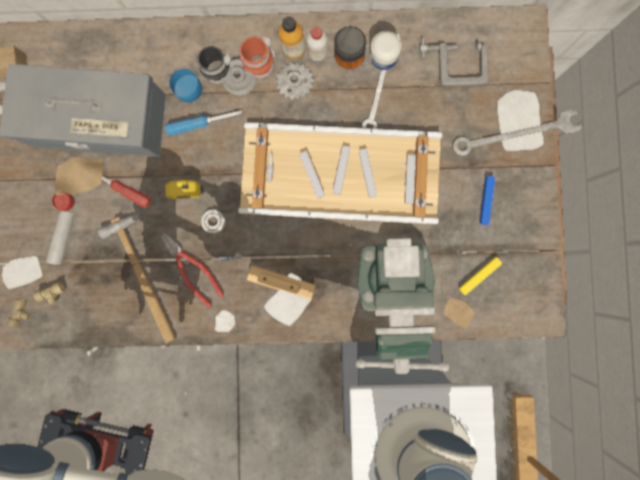

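The scene view shows the tray, with the rake in front of it and a vise standing nearer the robot. In the top view the tray spans about (242-440, 125-220). The starter bar is at the right fence (411,178), which is world -y. The loose bars are at (312,173), (342,169) and (367,172), the plug at (269,165), and the rake at (281,281). Next I measure.

```bash
cat > h.py <<'E'
from bench import bot
import cv2,numpy as np
def get(n):
    d=bot.get_image(n); f=240/np.tan(np.radians(d["fov_y"]/2)); d["K"]=np.array([[f,0,d["cx"]],[0,f,d["cy"]],[0,0,1.]]); return d
def ray(d,p):
    T=d["world_from_camera"]; return T[:3,3], T[:3,:3]@np.linalg.inv(d["K"])@np.array([p[0],p[1],1.])
def plane(d,p,z):
    o,r=ray(d,p); return o+r*(z-o[2])/r[2]
def proj(d,P):
    T=d["world_from_camera"]; c=T[:3,:3].T@(np.asarray(P,float)-T[:3,3]); q=d["K"]@c; return q[:2]/q[2]
def tri(d1,p1,d2,p2):
    o1,r1=ray(d1,p1);o2,r2=ray(d2,p2);r1/=np.linalg.norm(r1);r2/=np.linalg.norm(r2)
    s=np.linalg.lstsq(np.c_[r1,-r2],o2-o1,rcond=None)[0]; a=o1+s[0]*r1;b=o2+s[1]*r2
    return (a+b)/2,np.linalg.norm(a-b)
def greys(d,lo=90,hi=215,sat=55,poly=None,amin=60):
    im=d["img"];hsv=cv2.cvtColor(im,cv2.COLOR_RGB2HSV)
    m=((hsv[...,1]<sat)&(hsv[...,2]>lo)&(hsv[...,2]<hi)).astype(np.uint8)
    if poly is not None:
        k=np.zeros_like(m);cv2.fillPoly(k,[np.int32(poly)],1);m&=k
    cs,_=cv2.findContours(m,cv2.RETR_EXTERNAL,cv2.CHAIN_APPROX_NONE)
    return [c for c in cs if cv2.contourArea(c)>amin]
E
python3 - <<'E'
from h import *
t=get("top");s=get("scene")
polyT=[(248,133),(434,134),(433,214),(248,212)]
for nm,d,poly in(("top",t,polyT),("scene",s,[(205,270),(285,188),(340,210),(252,300)])):
    for c in greys(d,60,225,60,poly,40):
        r=cv2.minAreaRect(c); print(nm,np.round(r[0],1),np.round(r[1],1),round(r[2],1), np.round(plane(d,r[0],.03),3))
a=cv2.resize(t["img"][110:310,230:450],None,fx=3,fy=3,interpolation=cv2.INTER_CUBIC)
cv2.imwrite("pics/tcrop.png",a[:,:,::-1])
b=cv2.resize(s["img"][170:345,180:370],None,fx=3.4,fy=3.4,interpolation=cv2.INTER_CUBIC)
cv2.imwrite("pics/scrop.png",b[:,:,::-1])
E
```

```text
top [303.  210.8] [110.1   4.3] 1.0 [0.55  0.254 0.03 ]
top [420.3 201.8] [8.5 7.8] 45.0 [ 0.563 -0.01   0.03 ]
top [257. 193.] [8. 8.] 0.0 [0.593 0.357 0.03 ]
top [409.9 178.9] [ 9.4 50. ] 2.6 [0.615 0.011 0.03 ]
top [269.5 167. ] [ 7. 28.] 0.0 [0.651 0.328 0.03 ]
top [311.6 173.9] [49.8  8.6] 67.9 [0.633 0.232 0.03 ]
top [367.3 172.3] [49.4  8.6] 77.5 [0.633 0.106 0.03 ]
top [422.  148.5] [7. 8.] 90.0 [ 0.684 -0.018  0.03 ]
top [341.1 169.5] [ 8.7 49.6] 11.9 [0.641 0.166 0.03 ]
top [261.  140.5] [7. 8.] 90.0 [0.713 0.346 0.03 ]
scene [260.5 255.1] [39.3  7.4] 5.7 [0.632 0.238 0.03 ]
scene [271.6 237.9] [35.2  7.1] 35.5 [0.638 0.172 0.03 ]
scene [284.5 224.9] [36.4  6.8] 13.2 [0.632 0.112 0.03 ]
scene [305.8 206. ] [35.3  7.1] 24.8 [0.615 0.017 0.03 ]
```

View pics/tcrop.png

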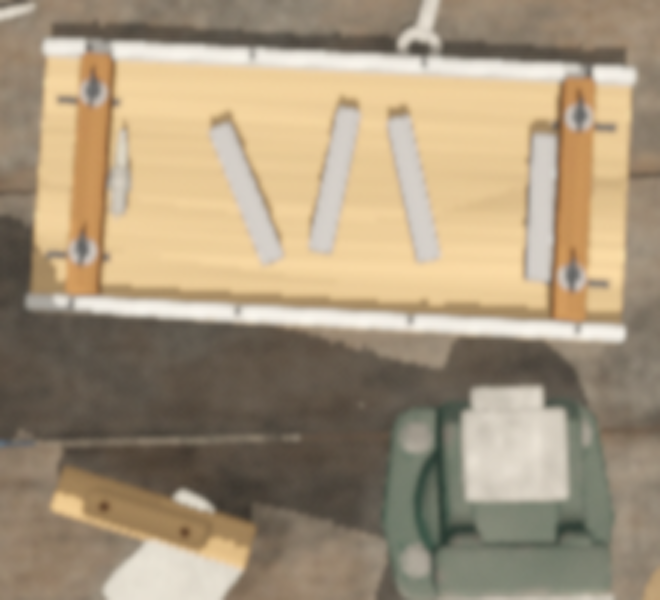

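View pics/scrop.png

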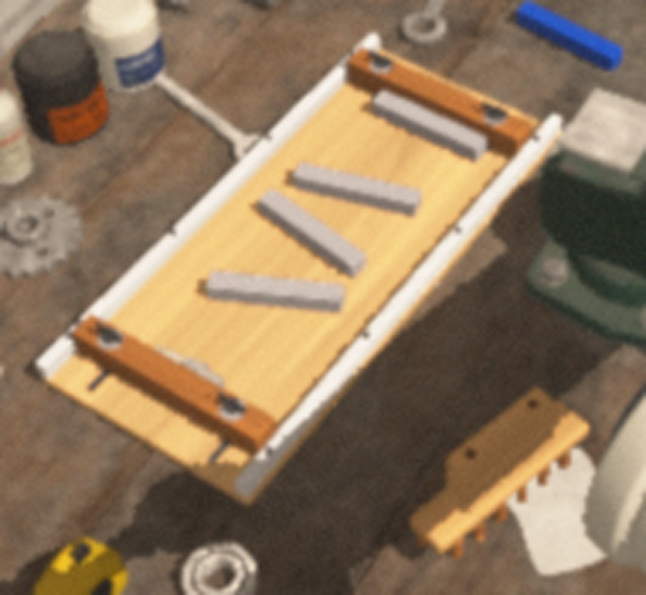

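The top crop shows the rake with two holes at crop (103,507) and (185,532). Its head corners are about (63,465), (50,508), (255,520) and (243,567). In the scene crop the same holes are at (470,453) and (532,404). I triangulate these together with the tray corners.

Run:
```python
from h import *
t=get("top");s=get("scene")
T=lambda x,y:(230+x/3,110+y/3); S=lambda x,y:(180+x/3.4,170+y/3.4)
def go(n,a,b):
    P,e=tri(t,T(*a),s,S(*b)); print(n,np.round(P,4),round(e*1000,1)); return P
h1=go("hole+y",(103,507),(470,453));h2=go("hole-y",(185,532),(532,404))
go("rail far -y",(636,67),(376,33)); go("rail far +y",(43,40),(36,368)); go("rail near -y",(625,335),(560,117))
for n,p in(("TL",(63,465)),("BL",(50,508)),("TR",(255,520)),("BR",(243,567))): print(n,np.round(plane(t,T(*p),.04),4))
# rail corners at z .028 and fence inner edges z .04
for n,p in(("TL",(43,40)),("TR",(637,67)),("BR",(625,340)),("BL",(27,308))): print("tray",n,np.round(plane(t,T(*p),.028),4))
for n,p in(("Lfence in top",(113,56)),("Lfence in bot",(101,293)),("Rfence in top",(562,80)),("Rfence in bot",(554,316))): print(n,np.round(plane(t,T(*p),.04),4))
polyT=[(248,133),(434,134),(433,214),(248,212)]
for c in greys(t,60,225,60,polyT,40):
    r=cv2.minAreaRect(c)
    if max(r[1])>45 and max(r[1])<60:
        b=cv2.boxPoints(r); W=np.array([plane(t,q,.03)[:2] for q in b]); 
        e=[W[1]-W[0],W[2]-W[1]]; L=max(e,key=np.linalg.norm); a=np.degrees(np.arctan2(L[1],L[0])); a=(a+90)%180-90
        print("bar",np.round(W.mean(0),4),[round(np.linalg.norm(v),4) for v in e],round(a,1))
        print(np.round(W,3).tolist())
```

```text
hole+y [0.4007 0.3349 0.0925] 2.0
hole-y [0.3818 0.2775 0.0912] 2.2
rail far -y [ 0.7193 -0.0668  0.0239] 3.5
rail far +y [0.757  0.3854 0.0199] 1.1
rail near -y [ 0.5179 -0.0496  0.0236] 1.2
TL [0.4306 0.3712 0.04  ]
BL [0.3992 0.3812 0.04  ]
TR [0.3866 0.23   0.04  ]
BR [0.3525 0.2396 0.04  ]
tray TL [0.7542 0.3837 0.028 ]
tray TR [ 0.7198 -0.066   0.028 ]
tray BR [ 0.5133 -0.0489  0.028 ]
tray BL [0.5494 0.3986 0.028 ]
Lfence in top [0.737  0.3289 0.04  ]
Lfence in bot [0.5578 0.3409 0.04  ]
Rfence in top [ 0.7086 -0.0074  0.04  ]
Rfence in bot [0.5315 0.005  0.04  ]
bar [0.6153 0.0113] [np.float64(0.1137), np.float64(0.0211)] -4.6
[[0.559, 0.026], [0.673, 0.017], [0.671, -0.004], [0.558, 0.005]]
bar [0.6325 0.2323] [np.float64(0.0196), np.float64(0.1129)] 20.5
[[0.682, 0.261], [0.689, 0.243], [0.583, 0.203], [0.576, 0.222]]
bar [0.633  0.1064] [np.float64(0.0196), np.float64(0.1124)] 10.6
[[0.686, 0.126], [0.69, 0.107], [0.58, 0.086], [0.576, 0.106]]
bar [0.6411 0.1656] [np.float64(0.1132), np.float64(0.0196)] -13.3
[[0.588, 0.188], [0.698, 0.162], [0.694, 0.143], [0.584, 0.169]]
```

```bash
cat > mv.py <<'E'
import sys
from h import *
from scipy.spatial.transform import Rotation as R
# usage: mv.py x y z yaw_of_tool_y_deg -> delta in the tool frame
o=bot.get_obs(); q=o["tool_rot"]; r=R.from_quat([q[1],q[2],q[3],q[0]]); p=o["ee_pos"]; ty=r.as_matrix()[:,1]
print("t",round(o["time"],2),"p",np.round(p,4),"yaw",round(np.degrees(np.arctan2(ty[1],ty[0])),2),"F",np.round(o["wrist_force"],1),"gap",round(o["finger_gap"]*1000,1),"grip",round(float(o["grip_force"]),1),"q",np.round(o["qpos"],2))
a=[float(v) for v in sys.argv[1:]]
for x,y,z,yaw in zip(*[iter(a)]*4):
    c=np.radians(yaw); Y=np.array([np.cos(c),np.sin(c),0]); Z=np.array([0,0,-1.]); G=R.from_matrix(np.c_[np.cross(Y,Z),Y,Z])
    print("turn",np.round((r.inv()*G).as_rotvec(degrees=True),1),"shift",np.round(1000*r.inv().apply(np.array([x,y,z])-p),1))
E
python3 mv.py 0.3915 0.3058 0.20 162.3
python3 - <<'E'
from h import *
t=get("top");s=get("scene")
T=lambda x,y:(230+x/3,110+y/3); S=lambda x,y:(180+x/3.4,170+y/3.4)
print("vise",tri(t,T(472,386),s,S(597,90)))
E
```

```text
t 0.3 p [0.1436 0.5825 0.2222] yaw 76.14 F [-0.9  0.1 -0.6] gap 87.6 grip 0.0 q [ 1.27  0.09  1.23 -0.    1.82 -0.06]
turn [ -0.   -0.  -86.2] shift [-306.9 -209.2   22.4]
vise (array([0.45568842, 0.07420523, 0.19343663]), np.float64(0.03723393163251404))
```

>>> drive_tool:
  motion:
    - [0,0,-10,-45,-30,0,60]
    - [0,0,-20,-90,-60,5,60]
    - [0,0,-30,-140,-95,10,60]
    - [0,0,-40,-190,-130,15,60]
    - [0,0,-50,-240,-165,20,60]
  newtons: 50

```text
time: 1.02
ee_pos: [0.3313, 0.3718, 0.2036]
tool_rot: [0.0, -0.302, 0.953, 0.0]
wrist_force: [0.0, 1.1, 0.4]
finger_gap: 0.0598
grip_force: 0.0
```

```bash
python3 mv.py 0.3915 0.3058 0.14 162.3  0.3915 0.3058 0.046 162.3
```

```text
t 1.02 p [0.3313 0.3718 0.2036] yaw 125.18 F [0.  1.1 0.4] gap 59.8 grip 0.0 q [ 0.77 -0.19  1.53 -0.    1.79 -1.41]
turn [ -0.    0.  -37.1] shift [-11.1 -88.6  63.6]
turn [ -0.    0.  -37.1] shift [-11.  -88.6 157.6]
```

>>> drive_tool:
  motion:
    - [0,0,-9,-2,-20,10,60]
    - [0,0,-18,-5,-40,25,60]
    - [0,0,-27,-7,-60,40,60]
    - [0,0,-36.2,-9.2,-80,63,60]
    - [0,0,-36.2,-9.2,-80,63,60]

```text
time: 1.65
ee_pos: [0.3833, 0.3117, 0.1387]
tool_rot: [-0.002, -0.58, 0.815, -0.0]
wrist_force: [-0.0, -0.5, -0.0]
finger_gap: 0.0602
grip_force: 0.0
```

```bash
python3 mv.py  0.3915 0.3058 0.046 162.3
python3 - <<'E'
from h import *
d=get("top");a=cv2.resize(d["img"][220:340,220:340],None,fx=4,fy=4,interpolation=cv2.INTER_CUBIC)
s=get("scene");b=cv2.resize(s["img"][240:360,260:380],None,fx=4,fy=4,interpolation=cv2.INTER_CUBIC)
cv2.imwrite("pics/pre.png",np.hstack([a,b])[:,:800*2,::-1][:, :960])
E
python3 -c "
import cv2;a=cv2.imread('pics/pre.png');cv2.imwrite('pics/pre.png',cv2.resize(a,(800,400)))"
```

```text
t 1.65 p [0.3833 0.3117 0.1387] yaw 160.86 F [-0.  -0.5 -0. ] gap 60.2 grip 0.0 q [ 0.61 -0.19  1.65 -0.    1.68 -2.19]
turn [ 0.1 -0.2 -1.4] shift [ 2.6 -9.9 92.7]
```

View pics/pre.png

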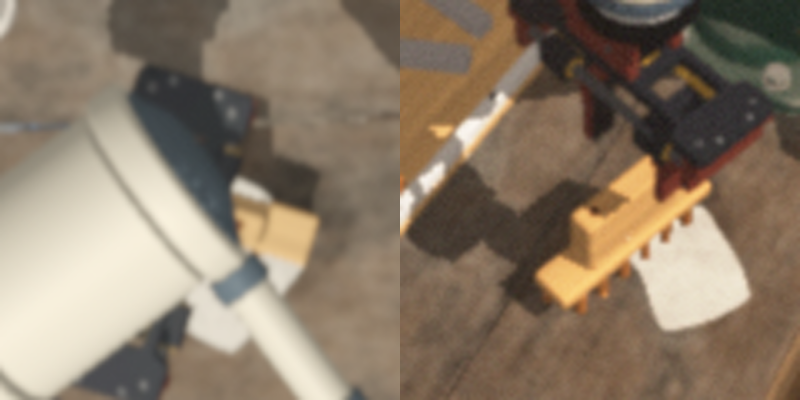

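The fingers straddle the board in the scene crop, with the open fingertips about 45 mm above its top. Next I check whether the arm has settled.

```bash
python3 mv.py  0.3915 0.3058 0.046 162.3
```

```text
t 1.75 p [0.3834 0.3134 0.1412] yaw 160.85 F [-1.1 -0.4  0.1] gap 60.1 grip 0.0 q [ 0.62 -0.19  1.65  0.    1.69 -2.19]
turn [ 0.   0.  -1.5] shift [  4.5 -10.1  95.2]
```

>>> drive_tool:
  motion:
    - [0,0,-1.5,4.5,-10,10,60]
    - [0,0,-1.5,4.5,-10,35,60]
    - [0,0,-1.5,4.5,-10,60,60]
    - [0,0,-1.5,4.5,-10,85,60]
    - [0,0,-1.5,4.5,-10,93,60]

```text
time: 2.38
ee_pos: [0.3909, 0.3061, 0.0472]
tool_rot: [-0.0, -0.591, 0.806, 0.0]
wrist_force: [0.1, 0.1, 0.6]
finger_gap: 0.0601
grip_force: 0.0
```

```bash
python3 mv.py  0.3915 0.3058 0.046 162.3
```

```text
t 2.38 p [0.3909 0.3061 0.0472] yaw 162.51 F [0.1 0.1 0.6] gap 60.1 grip 0.0 q [ 0.6  -0.15  1.78  0.    1.51 -2.24]
turn [ 0.  -0.   0.2] shift [ 0.1 -0.7  1.2]
```

>>> drive_tool:
  motion:
    - [0,0,0,0,0,0,40]
    - [0,0,0,0,0,0,28]
    - [0,0,0,0,0,0,18]
    - [0,0,0,0,0,0,15]
    - [0,0,0,0,0,0,15]
  newtons: 55

```text
time: 3.0
ee_pos: [0.3919, 0.3057, 0.0481]
tool_rot: [0.0, -0.592, 0.806, 0.0]
wrist_force: [0.6, 0.2, 2.8]
finger_gap: 0.0218
grip_force: 54.8
```

```bash
python3 mv.py  0.3915 0.3058 0.11 162.3
python3 - <<'E'
import numpy as np
c=np.radians(-4.4);X=np.array([np.cos(c),np.sin(c)]);Y=np.array([-X[1],X[0]]);C=np.array([.634,.1669])
for y in(.124,-.082): print(C+y*Y)
E
```

```text
t 3.0 p [0.3919 0.3057 0.0481] yaw 162.55 F [0.6 0.2 2.8] gap 21.8 grip 54.8 q [ 0.59 -0.15  1.78  0.    1.51 -2.24]
turn [-0.   0.   0.3] shift [ -0.1   0.4 -61.9]
[0.64351316 0.29053454]
[0.62770904 0.08514167]
```

>>> drive_tool:
  motion:
    - [0,0,0,0,0,-20,15]
    - [0,0,0,0,0,-50,15]
    - [0,0,9,0,0,-80,15]
    - [0,0,18,0,0,-100,15]
    - [0,0,27,0,0,-100,15]

```text
time: 3.62
ee_pos: [0.3925, 0.3061, 0.1512]
tool_rot: [0.002, -0.385, 0.923, 0.0]
wrist_force: [0.7, 0.7, -3.3]
finger_gap: 0.022
grip_force: 54.8
```

```bash
python3 mv.py 0.6435 0.2905 0.15 85.6
```

```text
t 3.62 p [0.3925 0.3061 0.1512] yaw 135.26 F [ 0.7  0.7 -3.3] gap 22.0 grip 54.8 q [ 0.59 -0.19  1.63 -0.    1.7  -1.77]
turn [ 0.1  0.3 49.7] shift [-165.6 -189.2    2.2]
```

>>> drive_tool:
  motion:
    - [0,0,10,-30,-35,0,15]
    - [0,0,20,-65,-75,0,15]
    - [0,0,30,-100,-115,0,15]
    - [0,0,40,-135,-155,0,15]
    - [0,0,49.5,-165.5,-189,0,15]

```text
time: 4.25
ee_pos: [0.6443, 0.2909, 0.1483]
tool_rot: [0.0, 0.037, 0.999, 0.0]
wrist_force: [0.0, 0.7, -1.2]
finger_gap: 0.0218
grip_force: 54.8
```

>>> drive_tool:
  motion:
    - [0,0,0,0,0,0,15]
    - [0,0,0,0,0,0,15]

```text
time: 4.5
ee_pos: [0.642, 0.2914, 0.1478]
tool_rot: [-0.0, 0.034, 0.999, -0.0]
wrist_force: [-1.0, 0.3, -0.9]
finger_gap: 0.022
grip_force: 54.8
```

```bash
python3 mv.py 0.6435 0.2905 0.09 85.6
python3 - <<'E'
from h import *
t=get("top");s=get("scene")
a=cv2.resize(t["img"][110:260,220:400],None,fx=2.2,fy=2.2,interpolation=cv2.INTER_CUBIC)
b=cv2.resize(s["img"][170:320,180:360],None,fx=2.2,fy=2.2,interpolation=cv2.INTER_CUBIC)
cv2.imwrite("pics/over.png",np.hstack([a,b])[:,:,::-1])
E
```

```text
t 4.5 p [0.642  0.2914 0.1478] yaw 86.14 F [-1.   0.3 -0.9] gap 22.0 grip 54.8 q [ 0.38  0.38  1.03  0.    1.73 -1.13]
turn [-0.  -0.   0.5] shift [-1.6 -0.8 57.8]
```

View pics/over.png

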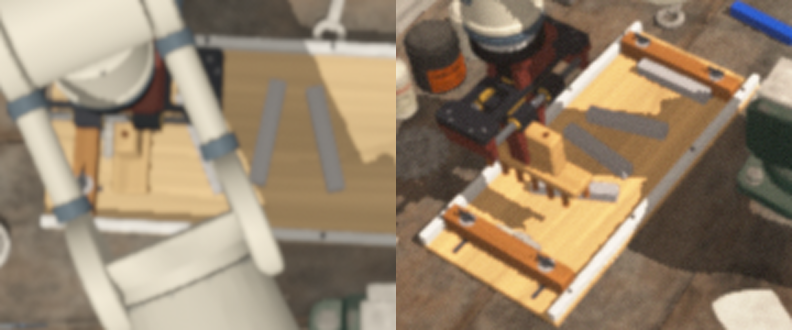

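The rake hangs over the gap between the plug and the first bar, lined up with the tray. I lower it there.

>>> drive_tool:
  motion:
    - [0,0,0.5,-1.5,-1,20,15]
    - [0,0,0.5,-1.5,-1,45,15]
    - [0,0,0.5,-1.5,-1,65,15]
    - [0,0,0.5,-1.5,-1,78,15]
    - [0,0,0.5,-1.5,-1,84.5,15]

```text
time: 5.22
ee_pos: [0.6434, 0.2902, 0.062]
tool_rot: [-0.0, 0.039, 0.999, -0.0]
wrist_force: [-0.3, 0.0, -2.0]
finger_gap: 0.0219
grip_force: 54.8
```

>>> drive_tool:
  motion:
    - [0,0,0,0,0,0,15]
    - [0,0,0,0,0,0,15]

```text
time: 5.48
ee_pos: [0.6444, 0.2904, 0.0642]
tool_rot: [0.001, 0.039, 0.999, 0.0]
wrist_force: [-0.2, 0.7, -0.5]
finger_gap: 0.0223
grip_force: 54.8
```

```bash
python3 mv.py 0.6435 0.2905 0.0615 85.6 0.6277 0.0851 0.0615 85.6
```

```text
t 5.47 p [0.6444 0.2904 0.0642] yaw 85.56 F [-0.2  0.7 -0.5] gap 22.3 grip 54.8 q [ 0.38  0.4   1.15 -0.    1.59 -1.12]
turn [ 0.   0.1 -0. ] shift [ 0.9 -0.   2.7]
turn [ 0.   0.1 -0. ] shift [   0.8 -206.     2.6]
```

>>> drive_tool:
  motion:
    - [0,0,0,0,-10,1,15]
    - [0,0,0,0,-20,1,15]
    - [0,0,0,0,-30,1,15]
    - [0,0,0,0,-40,1,15]
    - [0,0,0,0,-50,1,15]

```text
time: 6.1
ee_pos: [0.64, 0.2396, 0.0622]
tool_rot: [0.0, 0.039, 0.999, 0.0]
wrist_force: [0.6, 0.8, -0.7]
finger_gap: 0.0219
grip_force: 54.8
```

>>> drive_tool:
  motion:
    - [0,0,0,0,-10,0,15]
    - [0,0,0,0,-20,0,15]
    - [0,0,0,0,-30,0,15]
    - [0,0,0,0,-40,0,15]
    - [0,0,0,0,-50,0,15]

```text
time: 6.72
ee_pos: [0.6361, 0.1901, 0.0621]
tool_rot: [0.0, 0.039, 0.999, 0.0]
wrist_force: [-0.2, 1.3, 0.1]
finger_gap: 0.0214
grip_force: 54.8
```

```bash
python3 mv.py 0.6277 0.0851 0.062 85.6
python3 - <<'E'
from h import *
t=get("top");s=get("scene")
a=cv2.resize(t["img"][110:260,270:450],None,fx=2.2,fy=2.2,interpolation=cv2.INTER_CUBIC)
b=cv2.resize(s["img"][170:320,180:360],None,fx=2.2,fy=2.2,interpolation=cv2.INTER_CUBIC)
cv2.imwrite("pics/mid.png",np.hstack([a,b])[:,:,::-1])
E
```

```text
t 6.72 p [0.6361 0.1901 0.0621] yaw 85.57 F [-0.2  1.3  0.1] gap 21.4 grip 54.8 q [ 0.24  0.29  1.29  0.    1.56 -1.25]
turn [ 0.  0. -0.] shift [ 3.000e-01 -1.053e+02  1.000e-01]
```

View pics/mid.png

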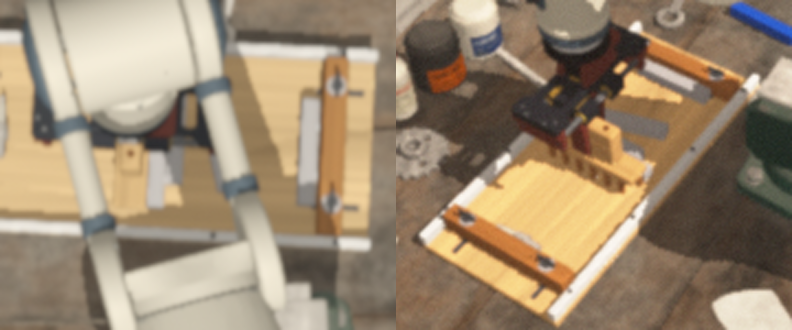

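The rake is combing the first two bars ahead of it and the plug hasn't moved. I carry on.

>>> drive_tool:
  motion:
    - [0,0,0,0,-10,0,15]
    - [0,0,0,0,-20,0,15]
    - [0,0,0,0,-30,0,15]
    - [0,0,0,0,-40,0,15]
    - [0,0,0,0,-50,0,15]

```text
time: 7.45
ee_pos: [0.6321, 0.14, 0.062]
tool_rot: [-0.0, 0.039, 0.999, 0.0]
wrist_force: [0.3, 1.5, -3.4]
finger_gap: 0.0217
grip_force: 54.8
```

>>> drive_tool:
  motion:
    - [0,0,0,0,-8,0,15]
    - [0,0,0,0,-16,0,15]
    - [0,0,0,0,-24,0,15]
    - [0,0,0,0,-32,0,15]
    - [0,0,0,0,-40,0,15]

```text
time: 8.07
ee_pos: [0.6291, 0.1003, 0.062]
tool_rot: [-0.0, 0.039, 0.999, -0.0]
wrist_force: [0.9, 2.0, -2.1]
finger_gap: 0.0217
grip_force: 54.8
```

```bash
python3 mv.py 0.6277 0.0851 0.062 85.6
```

```text
t 8.07 p [0.6291 0.1003 0.062 ] yaw 85.56 F [ 0.9  2.  -2.1] gap 21.7 grip 54.8 q [ 0.1   0.22  1.38 -0.    1.55 -1.39]
turn [-0. -0. -0.] shift [  0.2 -15.3  -0. ]
```

Now small steps, feeling the force.

>>> drive_tool:
  motion:
    - [0,0,0,0,-2,0,15]
    - [0,0,0,0,-4,0,15]
    - [0,0,0,0,-6,0,15]
    - [0,0,0,0,-8,0,15]
    - [0,0,0,0,-9,0,15]

```text
time: 8.7
ee_pos: [0.6285, 0.0918, 0.062]
tool_rot: [-0.0, 0.039, 0.999, -0.0]
wrist_force: [-0.5, 0.8, -2.7]
finger_gap: 0.0218
grip_force: 54.8
```

>>> drive_tool:
  motion:
    - [0,0,0,0,-1,0,15]
    - [0,0,0,0,-2,0,15]
    - [0,0,0,0,-2,0,15]

```text
time: 9.07
ee_pos: [0.6283, 0.0898, 0.062]
tool_rot: [-0.0, 0.039, 0.999, -0.0]
wrist_force: [-1.2, 1.4, -2.4]
finger_gap: 0.0214
grip_force: 54.8
```

>>> drive_tool:
  motion:
    - [0,0,0,0,-1,0,15]
    - [0,0,0,0,-1,0,15]

```text
time: 9.32
ee_pos: [0.6282, 0.0889, 0.0621]
tool_rot: [0.0, 0.039, 0.999, 0.0]
wrist_force: [-1.1, 2.0, -2.7]
finger_gap: 0.0221
grip_force: 54.8
```

>>> drive_tool:
  motion:
    - [0,0,0,0,-1,0,15]
    - [0,0,0,0,-1,0,15]

```text
time: 9.57
ee_pos: [0.6281, 0.0878, 0.062]
tool_rot: [-0.0, 0.039, 0.999, -0.0]
wrist_force: [0.7, 2.5, -2.9]
finger_gap: 0.0217
grip_force: 54.8
```

>>> drive_tool:
  motion:
    - [0,0,0,0,-0.6,0,15]
    - [0,0,0,0,-0.6,0,15]

```text
time: 9.82
ee_pos: [0.6281, 0.0875, 0.062]
tool_rot: [-0.0, 0.039, 0.999, 0.0]
wrist_force: [-0.0, 3.1, -2.5]
finger_gap: 0.0219
grip_force: 54.8
```

>>> drive_tool:
  motion:
    - [0,0,0,0,-0.6,0,15]
    - [0,0,0,0,-0.6,0,15]

```text
time: 10.07
ee_pos: [0.628, 0.0873, 0.062]
tool_rot: [-0.0, 0.038, 0.999, 0.001]
wrist_force: [-0.9, 5.5, -2.4]
finger_gap: 0.0216
grip_force: 54.8
```

>>> drive_tool:
  motion:
    - [0,0,0,0,-0.6,0,15]
    - [0,0,0,0,-0.6,0,15]

```text
time: 10.32
ee_pos: [0.6279, 0.0872, 0.0621]
tool_rot: [-0.0, 0.038, 0.999, 0.001]
wrist_force: [-0.6, 6.7, -2.7]
finger_gap: 0.0219
grip_force: 54.8
```

>>> drive_tool:
  motion:
    - [0,0,0,0,-0.5,0,15]
    - [0,0,0,0,-0.5,0,15]

```text
time: 10.58
ee_pos: [0.6278, 0.0872, 0.0621]
tool_rot: [-0.0, 0.038, 0.999, 0.001]
wrist_force: [-0.8, 7.5, -1.3]
finger_gap: 0.022
grip_force: 54.8
```

>>> drive_tool:
  motion:
    - [0,0,0,0,-0.1,0,15]
    - [0,0,0,0,-0.1,0,15]
    - [0,0,0,0,-0.1,0,15]

```text
time: 10.95
ee_pos: [0.6278, 0.0871, 0.0621]
tool_rot: [-0.0, 0.038, 0.999, 0.001]
wrist_force: [0.1, 7.8, -2.5]
finger_gap: 0.0218
grip_force: 54.8
```

```bash
python3 mv.py 0.6277 0.0851 0.062 85.6
python3 - <<'E'
from h import *
print(bot.get_obs()["wrist_force"])
t=get("top");s=get("scene");print(bot.get_obs()["wrist_force"],bot.get_obs()["ft_torque"])
a=cv2.resize(t["img"][120:240,340:450],None,fx=3.6,fy=3.6,interpolation=cv2.INTER_CUBIC)
b=cv2.resize(s["img"][170:290,240:350],None,fx=3.6,fy=3.6,interpolation=cv2.INTER_CUBIC)
cv2.imwrite("pics/press.png",np.hstack([a,b])[:,:,::-1])
E
```

```text
t 10.95 p [0.6278 0.0871 0.0621] yaw 85.63 F [ 0.1  7.8 -2.5] gap 21.8 grip 54.8 q [ 0.08  0.21  1.39  0.    1.55 -1.41]
turn [ 0.2 -0.   0. ] shift [-0.  -2.   0.1]
[ 0.10699923  7.82985383 -2.48279355]
[ 0.53442287  7.66300085 -2.28027071] [1.75800705 0.05869985 0.06736444]
```

View pics/press.png

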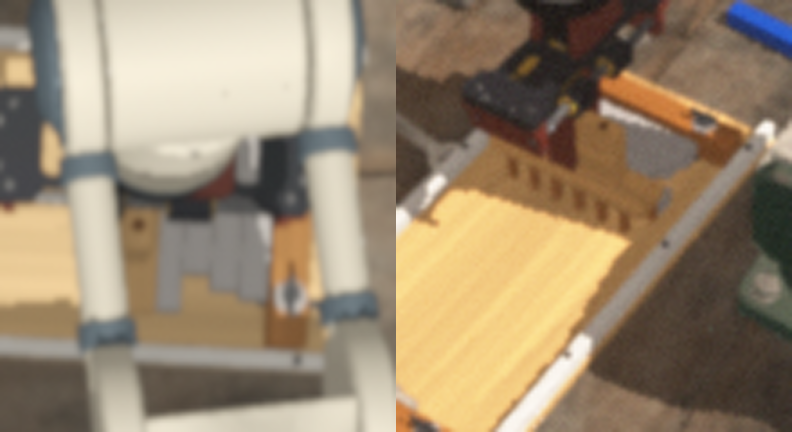

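All four bars lie closed against the right fence, with the press steady at about 8 N. I back off and lift.

>>> drive_tool:
  motion:
    - [0,0,0,0,2,0,15]
    - [0,0,0,0,6,0,15]
    - [0,0,0,0,12,0,15]
    - [0,0,0,0,20,-10,15]
    - [0,0,0,0,30,-40,15]

```text
time: 11.68
ee_pos: [0.6293, 0.1155, 0.1009]
tool_rot: [-0.002, 0.039, 0.999, -0.0]
wrist_force: [0.9, -0.1, -1.7]
finger_gap: 0.0218
grip_force: 54.8
```

>>> drive_tool:
  motion:
    - [0,0,-5,0,30,-40,15]
    - [0,0,-15,0,75,-70,15]
    - [0,0,-25,20,120,-75,15]
    - [0,0,-35,50,160,-75,15]
    - [0,0,-45,80,190,-75,15]

```text
time: 12.3
ee_pos: [0.5644, 0.3131, 0.1779]
tool_rot: [0.001, -0.35, 0.937, 0.0]
wrist_force: [0.3, -1.3, -1.8]
finger_gap: 0.0223
grip_force: 54.8
```

```bash
python3 mv.py 0.392 0.306 0.15 162.5
```

```text
t 12.3 p [0.5644 0.3131 0.1779] yaw 130.94 F [ 0.3 -1.3 -1.8] gap 22.3 grip 54.8 q [ 0.45  0.21  1.18 -0.    1.75 -1.83]
turn [ -0.    0.1 -31.6] shift [134.9 107.6  27.8]
```

>>> drive_tool:
  motion:
    - [0,0,-8,35,28,5,15]
    - [0,0,-16,75,60,10,15]
    - [0,0,-24,110,88,15,15]
    - [0,0,-31.5,135,107.5,20,15]
    - [0,0,-31.5,135,107.5,28,15]

```text
time: 12.92
ee_pos: [0.3917, 0.3055, 0.1507]
tool_rot: [0.002, -0.589, 0.808, -0.0]
wrist_force: [0.1, -0.3, -1.0]
finger_gap: 0.022
grip_force: 54.8
```

```bash
python3 mv.py 0.392 0.306 0.0485 162.5
python3 - <<'E'
from h import *
t=get("top");s=get("scene")
a=cv2.resize(t["img"][110:230,240:450],None,fx=3.5,fy=3.5,interpolation=cv2.INTER_CUBIC)
cv2.imwrite("pics/row.png",a[:,:,::-1])
for n,p in(("Lin top",(113,56)),("Rfence in top",(562,80)),("Rfence in bot",(554,316))): pass
polyT=[(248,133),(434,134),(433,214),(248,212)]
for c in greys(t,60,225,60,polyT,40):
    r=cv2.minAreaRect(c); print(np.round(r[0],1),np.round(r[1],1),round(r[2],1),np.round(plane(t,r[0],.03)[:2],4))
E
```

```text
t 12.93 p [0.3917 0.3055 0.1507] yaw 162.18 F [ 0.1 -0.3 -1. ] gap 22.0 grip 54.8 q [ 0.59 -0.19  1.63 -0.    1.7  -2.24]
turn [-0.1  0.1 -0.3] shift [-3.000e-01  1.000e-01  1.022e+02]
[295.9 211.8] [96.1  4. ] 2.4 [0.5476 0.2696]
[420. 202.] [8. 8.] 90.0 [ 0.5622 -0.0094]
[257. 193.] [8. 8.] 0.0 [0.5927 0.3568]
[269.5 167. ] [26.  7.] 90.0 [0.6513 0.3275]
[399.1 176.9] [33.1 59.7] 2.6 [0.6204 0.0354]
[422. 148.] [8. 8.] -0.0 [ 0.6848 -0.0185]
[260.8 140.3] [7.1 7.8] 45.0 [0.7134 0.3464]
```

View pics/row.png

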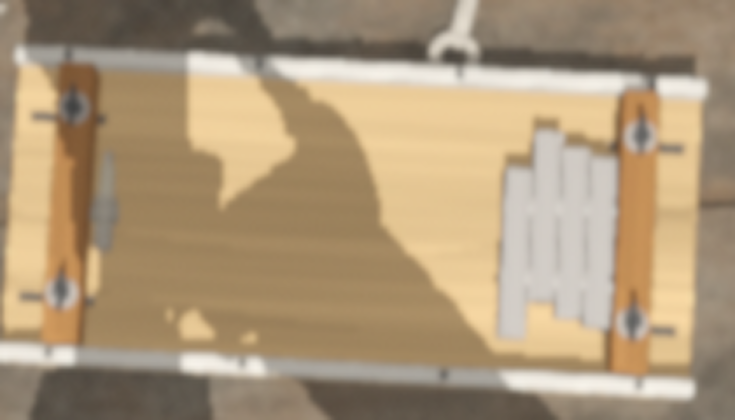

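The row is closed: the merged blob is 33 px wide, about 73 mm. The fence nuts at (420,202) and (422,148) haven't moved, and neither has the plug. Now I stand the rake down.

>>> drive_tool:
  motion:
    - [0,0,-0.3,0,0,25,15]
    - [0,0,-0.3,0,0,55,15]
    - [0,0,-0.3,0,0,80,15]
    - [0,0,-0.3,0,0,95,15]
    - [0,0,-0.3,0,0,100,15]

```text
time: 13.65
ee_pos: [0.393, 0.3046, 0.0483]
tool_rot: [-0.001, -0.59, 0.807, -0.0]
wrist_force: [0.3, -0.5, -2.0]
finger_gap: 0.0217
grip_force: 54.8
```

>>> drive_tool:
  motion:
    - [0,0,0,0,0,1,15]
    - [0,0,0,0,0,1,15]

```text
time: 13.9
ee_pos: [0.3934, 0.3052, 0.0491]
tool_rot: [0.001, -0.59, 0.807, -0.0]
wrist_force: [-0.8, -0.1, -1.6]
finger_gap: 0.0222
grip_force: 54.8
```

>>> drive_tool:
  motion:
    - [0,0,0,0,0,1,15]
    - [0,0,0,0,0,1,15]

```text
time: 14.15
ee_pos: [0.3933, 0.3053, 0.0481]
tool_rot: [0.001, -0.59, 0.807, -0.0]
wrist_force: [-0.6, 0.7, 2.7]
finger_gap: 0.0215
grip_force: 54.8
```

Contact: Fz went from about -2 to +2.7 N. I open slowly, then rise.

>>> drive_tool:
  motion:
    - [0,0,0,0,0,0,24]
    - [0,0,0,0,0,0,30]
    - [0,0,0,0,0,0,40]
    - [0,0,0,0,0,0,55]
    - [0,0,0,0,0,0,60]

```text
time: 14.78
ee_pos: [0.3928, 0.3049, 0.047]
tool_rot: [-0.0, -0.59, 0.807, -0.0]
wrist_force: [-0.1, 0.2, -0.2]
finger_gap: 0.0565
grip_force: 0.0
```

>>> drive_tool:
  motion:
    - [0,0,0,0,0,-15,60]
    - [0,0,0,0,0,-40,60]
    - [0,0,0,0,0,-75,60]
    - [0,0,0,0,0,-110,60]
    - [0,0,0,0,0,-150,60]

```text
time: 15.4
ee_pos: [0.3926, 0.3048, 0.1992]
tool_rot: [0.0, -0.59, 0.807, -0.0]
wrist_force: [0.1, -0.3, 0.3]
finger_gap: 0.0602
grip_force: 0.0
```

```bash
python3 mv.py 0.25 0.5 0.22 162.5
```

```text
t 15.4 p [0.3926 0.3048 0.1992] yaw 162.36 F [ 0.1 -0.3  0.3] gap 60.2 grip 0.0 q [ 0.59 -0.19  1.54 -0.    1.79 -2.24]
turn [-0.   0.  -0.1] shift [-142.9  195.1  -20.9]
```

>>> drive_tool:
  motion:
    - [0,0,0,-25,35,-10,60]
    - [0,0,0,-55,75,-20,60]
    - [0,0,0,-85,115,-20,60]
    - [0,0,0,-115,155,-20,60]
    - [0,0,0,-140,190,-20,60]

```text
time: 16.02
ee_pos: [0.2529, 0.4973, 0.2184]
tool_rot: [0.001, -0.591, 0.807, 0.0]
wrist_force: [0.3, -0.2, 0.7]
finger_gap: 0.0599
grip_force: 0.0
```

Run:
```python
from h import *
t=get("top");s=get("scene")
a=cv2.resize(t["img"][110:320,170:450],None,fx=1.42,fy=1.42,interpolation=cv2.INTER_CUBIC)
b=cv2.resize(s["img"][160:370,170:450],None,fx=1.42,fy=1.42,interpolation=cv2.INTER_CUBIC)
cv2.imwrite("pics/end.png",np.hstack([a,b])[:,:,::-1])
```

```text
(no output)
```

View pics/end.png

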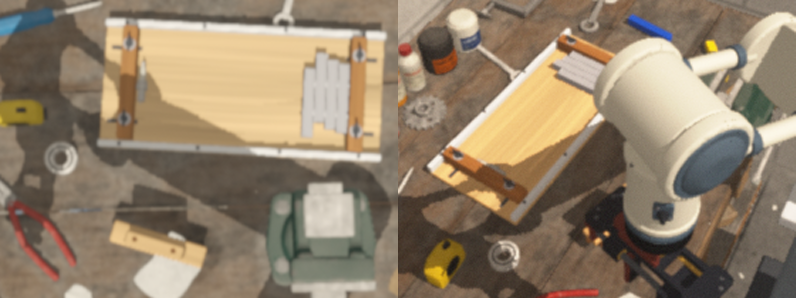

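The rake stands upright at crop (158,242), the row is closed, and the bystanders are where they were. I hand in.

```bash
python3 -c "
from bench import bot
print(bot.finish_job())"
```

```text
the job is handed in; nothing more can be done
None
```

The job is handed in at about 16 s: all four bars lie closed against the right fence after a steady press of about 8 N, the fence, spark plug, tape measure and bearing show no movement in the pictures, and the rake stands on its teeth on the bench.

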